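# Park the amplifier test slide at the index mark

### The arm

A 6-joint arm with a two-finger parallel gripper is mounted at the origin on the work surface. World frame = base frame: x ahead of the robot, y to its left, z up, the work surface at z = 0. Lengths are in m, angles in rad, forces in N, time in s.
With the tool pointing down it reaches from about 0.3 to 0.775 m from the base axis. Payload 14.6 kg.
Tool frame: the origin (TCP) lies at the very end of the fingers, on their centre line; the grasp point (between the pads) lies 19 mm behind it; z points along the fingers, y is the line along which they close (so a half turn about z gives the same grasp; the last joint's range is limited). The gripper opens to 94 mm and grips with 3 to 60 N. Pads are 16 mm wide; open, the fingers measure 119 mm over their backs; the gripper's body (75 mm by 177 mm) begins 78 mm behind the grasp point.
Start: joints at [-1.302, 0.3, 1.521, -0, 1.321, -0.067], TCP at [0.181, -0.519, 0.181] pointing down, gripper open.
Joint ranges: [-3.03, 3.03], [-0.79, 2.21], [0.23, 2.52], [-1.04, 4.18], [0, 3.07], [-2.55, 2.55]. Speed limits (rad/s): [2.22, 2.22, 2.57, 3.14, 3.14, 3.14].

### API

Orientations are given as [roll, pitch, yaw] about the fixed x, y, z axes, in that order (R = Rz(yaw) Ry(pitch) Rx(roll)).
In Python, from station import ctrl gives the robot as it stands. The module is installed in compiled form; this text tells all that it offers.
- The arm moves only by the tool step_arm, never from a script. Its argument "deltas" is a list of rows, each an object with "dp": the shift along the tool's x, y, z scaled (see below), a list of three; "twist": the turn about the tool's z scaled (see below). In form: [{"dp": [tx, ty, tz], "twist": twist}, ...]. A call has 1 to 12 rows; each row shifts and turns the commanded pose from where the row before left it, along the tool's axes as they then stand; what a row does not reach is not made up. The controller multiplies each number of a shift by 0.04 m and each number of a turn by 4 degrees. A row lasts 1/10 s, in which the tool goes at most 50 mm and 8.59 degrees, less where a joint would pass 70% of its speed; a pose out of reach is approached as far as the arm can. A call with a number of a shift or a turn outside -1 to 1 is refused whole. A call with a gripper value outside its range is refused whole. "gripper" is the opening, from -1 (shut) to 1 (fully open), set as the call begins (left out, the last holds). The fingers move at their own pace and stop on an object; "squeeze" is the grip in N (left out, the last holds). Time passes only in rows, so rows that do not move let the fingers close. It gives the time, the measured TCP pose, the force, the opening and the grip force at its end, in the units of the state.
- ctrl.get_obs(): the state, without advancing time (a new reading comes with each control period).
- ctrl.camera(name): name is "scene" or "side" or "wrist"; returns (picture, depth): 400x640x3 uint8, red, green, blue; 400x640 float32, m along the optical axis (not along the pixel's ray), 0 where there is no reading.
- ctrl.get_calibration(name): a dict with "fx", "fy", "cx", "cy" (pixels), "distortion" ([k1, k2, p1, p2, k3] as OpenCV has them; the pictures are not rectified), "world_to_cam" (4x4, takes a point from world to camera coordinates); the wrist camera has in their place "hand_eye" (4x4, takes a point from camera to tool coordinates, whose origin is the TCP and whose axes are the flange's). Camera axes: x right, y down, z forward; pixel columns grow to the right and rows downward; lengths in m; the calibration is good to about 2 mm. A picture is of the moment at which its call begins: read the wrist's pose just before it. get_calibration takes no time and is no camera call.
- ctrl.hand_in(): hands the job in; it is judged then, once.
Trained networks look in the newest picture that a camera, given by its name, has taken for a name from the list of things; names that differ only in an ending like _2 or _b are one class to them, and where a whole thing is asked for, a point or a joint stands for the part that bears it (a point fixed in the world has none). Each returns a list of dicts, best first, with "conf" (0 to 1); they miss things now and then, are a little off and sometimes report something else, mostly with a low value. They report only what shows in the picture. A call takes as long as a camera call.
- ctrl.spot_in(camera, label): "rect" ([left, top, right, bottom] as shares, 0 to 1, of the picture: columns of its width, rows of its height, round what is visible of it).
- ctrl.cut_out(camera, label): "pixels" (400x640 bool, what is visible of it) and "rect" ([left, top, right, bottom] as shares, 0 to 1, of the picture: columns of its width, rows of its height, round what is visible of it).
The state is a dict: "time_s": time; "qpos": joint angles; "joint_vel": joint speeds; "tau": joint torques, N m; "ee_pos": TCP position; "eef_rot": TCP orientation; "force": force on the tool from outside, world axes, zero at the start; "moment": the same for the moment, N m; "grip_width": finger opening in m; "grip_force": force on a finger pad.
Only numpy, scipy, OpenCV 4.12 (cv2) and the standard library are available. Lean on these libraries where they do the work, as an engineer would, in place of code of your own. Each camera call takes 0.05 s, during which the arm holds its last target. There are 200 camera calls.

### The job

Push the free-running trolley with the open amplifier chassis along its slide and bring it to rest with its white pointer opposite the green index mark, to about a centimetre, then take the hand away and check that it stays there. Touch it only on its yellow sprung end pads, never on the chassis or its parts, do not let it strike the red end stop, and leave the other things on the bench alone.

Things in the scene. Friction and masses are not known exactly. Their poses are not given: they have to be found in the camera images.
- rail: the slide: aluminium base plate 150 x 660 x 10 mm with two guide rods, fixed. Origin: centre of its underside; its y axis runs along the rods in the direction of travel, towards the red end stop (a block 44 mm high above the bench, its face at y = +290 mm); at y = -290 mm there is a dark home block, just as high. Roughly parallel to world y (within 0.13 rad)
- trolley (a joint): travel of the trolley along the rail's +y, m. 0: against the dark home block; 0.43: striking the red end stop. The trolley's centre is at rail x = 0, y = -0.215 + this value. It runs on ball bearings: moving mass nominally 2.6 kg (hidden, about 2.0 to 3.4 kg), rolling drag about 0.25 N per m/s plus 0.005 N, so it coasts far
- pad_rear (a joint): compression of the rear sprung pad, m: 0 free, 0.030 bottomed. Spring 40 N/m, little damping (0.5 N per m/s), pad mass 0.05 kg; pushes the trolley towards rail +y
- pad_front (a joint): compression of the front sprung pad, m: the same spring and travel as the rear one; pushing on it drives the trolley towards rail -y (brakes it)
- pad_rear_face (a point): centre of the outer face of the rear yellow pad (towards the home block), 72 mm above the bench; moves with the pad. Face square to the rail, 110 mm wide, from 50 to 94 mm above the bench. Uncompressed it lies 98 mm behind the trolley's centre (towards rail -y). The pad stands 38 mm out of the chassis wall and slides into it; there is no gap behind it to reach into
- pad_front_face (a point): the same for the front yellow pad (the side towards the red stop): uncompressed 98 mm ahead of the trolley's centre (rail +y)
- pointer (a point): tip of the trolley's white pointer on the robot's side of the trolley, 95 mm to rail -x of the trolley's centre, 40 mm above the bench
- mark: green index clip, 30 x 30 mm, 34 mm high, with a white line across its middle, standing beside the base plate on the robot's side; its y axis is parallel to the rail's y. Origin: centre of its underside. The pointer is at the mark when both have the same rail y. The mark is 60 to 150 mm of travel before the end stop
- chassis: the grey amplifier chassis with blue capacitors and a copper transformer, fixed to the trolley; not to be touched. 140 mm across, 120 mm along the rail, from 42 to 97 mm above the bench; nothing on it stands higher. Origin on the bench level under the trolley's centre, axes as the rail's
- meter: bystander: orange multimeter lying flat, 150 x 80 x 35 mm, origin under its centre
- spool_copper: bystander: white spool of copper wire, 70 mm diameter, 50 mm high, origin under its centre
- spool_blue: bystander: white spool of blue wire, 70 mm diameter, 50 mm high, origin under its centre
- glue: bystander: white glue bottle with red cap, 44 mm diameter, 120 mm high, origin under its centre
- driver: bystander: screwdriver with green handle lying on the bench, origin under its middle
- parts_bin: bystander: small red open bin, 100 x 140 x 45 mm, origin under its centre

How it is judged:
By the outcome, as a careful person would: the job done as asked, in the order asked, and still so for the second after the job is handed in, with the robot touching nothing.
It also fails if it takes over 35 s, if anything falls off the work surface, if the arm or the gripper's body presses on something with over 40 N, if the wrist force passes 120 N, or if a joint passes its speed limit or range.

## Working session

There is one attempt and no reset: what is moved stays moved. The work goes in short steps, Python scripts to look and compute and a tool call to move; the robot and the scene stay as the last step left them, time stands still between calls to the robot, and variables do not carry over. Pictures are saved under pics/ and viewed, at most 10 in all, crops included, and the job is handed in when it is done.

Besides the shell and the picture viewer there is one more tool, called after ">>>" as name(argument=value, ...) on one line, values as JSON. step_arm: Moves the arm, as the interface text tells. Its arguments: {"type":"object","properties":{"deltas":{"type":"array"},"gripper":{"type":"number"},"squeeze":{"type":"number"}},"required":["deltas"]}

```bash
mkdir -p pics
cat > h.py <<'E'
import numpy as np, cv2
from station import ctrl
def cal(n):
    c=ctrl.get_calibration(n); K=np.array([[c['fx'],0,c['cx']],[0,c['fy'],c['cy']],[0,0,1.]]); return K,np.array(c['distortion']),np.array(c['world_to_cam'])
def pts(n,depth,mask):
    K,D,T=cal(n); v,u=np.nonzero(mask&(depth>0)); 
    if len(u)==0: return np.zeros((0,3))
    p=cv2.undistortPoints(np.stack([u,v],1).astype(float).reshape(-1,1,2),K,D).reshape(-1,2)
    z=depth[v,u]; P=np.c_[p*z[:,None],z]; R=T[:3,:3]; return (P-T[:3,3])@R
def ray(n,uv,h):
    K,D,T=cal(n); p=cv2.undistortPoints(np.array(uv,float).reshape(-1,1,2),K,D).reshape(-1,2)
    d=np.c_[p,np.ones(len(p))]@T[:3,:3]; o=-T[:3,:3].T@T[:3,3]; return o+d*((h-o[2])/d[:,2])[:,None]
E
python3 - <<'E'
from h import *
print({k:np.round(v,3).tolist() for k,v in ctrl.get_obs().items()})
for n in ['scene','side']:
    im,d=ctrl.camera(n); cv2.imwrite(f'pics/{n}0.png',im[:,:,::-1]); np.savez(n,im=im,d=d)
    for l in ['rail','trolley','mark','pad_rear','pad_front','chassis','pointer','meter','spool_copper','spool_blue','glue','driver','parts_bin']:
        r=ctrl.cut_out(n,l)
        for q in r[:2]:
            P=pts(n,d,q['pixels']); 
            if len(P): print(n,l,round(q['conf'],2),(np.array(q['rect'])*[640,400,640,400]).round().tolist(),np.percentile(P,[3,50,97],axis=0).round(3).tolist())
E
```

```text
{'time_s': 0.0, 'qpos': [-1.302, 0.3, 1.522, -0.0, 1.321, -0.067], 'joint_vel': [-0.001, 0.001, 0.001, 0.001, 0.0, 0.0], 'tau': [0.001, -53.181, -35.273, 0.071, 0.024, -0.0], 'ee_pos': [0.181, -0.519, 0.181], 'eef_rot': [-3.14, -0.0, 0.336], 'force': [-0.575, 0.373, -0.52], 'moment': [-0.017, -0.004, 0.081], 'grip_force': 0.0, 'grip_width': 0.094}
scene rail 0.76 [231.0, 147.0, 418.0, 258.0] [[0.448, -0.332, 0.005], [0.542, -0.076, 0.019], [0.618, 0.266, 0.095]]
scene rail 0.35 [283.0, 185.0, 311.0, 218.0] [[0.488, -0.158, 0.013], [0.546, -0.132, 0.091], [0.59, -0.107, 0.099]]
scene trolley 0.8 [240.0, 181.0, 312.0, 242.0] [[0.473, -0.297, 0.038], [0.556, -0.206, 0.084], [0.618, -0.116, 0.098]]
scene mark 0.66 [342.0, 154.0, 352.0, 167.0] [[0.373, 0.092, -0.002], [0.412, 0.104, 0.029], [0.423, 0.123, 0.037]]
scene mark 0.5 [282.0, 185.0, 312.0, 214.0] [[0.49, -0.156, 0.058], [0.547, -0.13, 0.091], [0.589, -0.107, 0.099]]
scene pad_rear 0.56 [239.0, 203.0, 265.0, 237.0] [[0.505, -0.304, 0.052], [0.561, -0.282, 0.091], [0.609, -0.258, 0.099]]
scene pad_front 0.8 [279.0, 184.0, 311.0, 2
[... 2454 characters left out ...]
_copper 0.58 [256.0, 182.0, 280.0, 204.0] [[0.754, -0.125, 0.001], [0.777, -0.077, 0.039], [0.815, -0.058, 0.053]]
side spool_blue 0.67 [210.0, 223.0, 236.0, 254.0] [[0.727, 0.149, -0.0], [0.749, 0.202, 0.042], [0.799, 0.223, 0.052]]
side glue 0.88 [236.0, 185.0, 251.0, 222.0] [[0.767, -0.065, 0.0], [0.779, 0.055, 0.057], [0.87, 0.067, 0.12]]
side driver 0.61 [229.0, 347.0, 320.0, 396.0] [[0.343, 0.402, 0.002], [0.382, 0.455, 0.021], [0.455, 0.552, 0.028]]
side parts_bin 0.88 [397.0, 143.0, 429.0, 169.0] [[0.357, -0.64, 0.002], [0.419, -0.568, 0.021], [0.476, -0.486, 0.045]]
side parts_bin 0.43 [211.0, 228.0, 235.0, 253.0] [[0.727, 0.165, 0.002], [0.748, 0.204, 0.047], [0.786, 0.223, 0.052]]
```

Run:
```python
from h import *
ims=[]
for n,(a,b,c,d_) in dict(scene=(110,310,120,440),side=(130,400,200,460)).items():
    z=np.load(n+'.npz'); im,d=z['im'],z['d']
    P=pts(n,d,d>-1); v,u=np.nonzero(d>0)
    x,y,h=P.T
    hsv=cv2.cvtColor(im,cv2.COLOR_RGB2HSV)[v,u]
    sel=(x>.4)&(x<.65)&(y>-.45)&(y<.4)&(h>.006)&(h<.016)
    r=cv2.minAreaRect(P[sel,:2].astype(np.float32)); print(n,'plate',sel.sum(),r)
    yel=(abs(hsv[:,0].astype(int)-27)<8)&(hsv[:,1]>120)&(h>.05)
    red=((hsv[:,0]<8)|(hsv[:,0]>172))&(hsv[:,1]>120)&(x>.4)&(x<.65)&(y>.1)
    grn=(hsv[:,0]>40)&(hsv[:,0]<85)&(hsv[:,1]>90)&(y<.3)&(x>.3)&(x<.5)
    for nm,s in [('yel',yel),('red',red),('grn',grn)]:
        if s.sum(): print(nm,s.sum(),np.percentile(P[s],[2,50,98],axis=0).round(3).tolist(),[u[s].min(),u[s].max(),v[s].min(),v[s].max()])
    cv2.imwrite(f'pics/{n}1.png',cv2.resize(im[a:b,c:d_,::-1],None,fx=2.2,fy=2.2,interpolation=cv2.INTER_CUBIC))
print(cal('scene')[2].round(3),cal('side')[2].round(3))
```

```text
scene plate 3807 ((0.5246797800064087, -0.021993190050125122), (0.8407242298126221, 0.24854692816734314), 89.97005462646484)
yel 269 [[0.486, -0.307, 0.059], [0.551, -0.286, 0.093], [0.61, -0.107, 0.1]] [np.int64(116), np.int64(308), np.int64(115), np.int64(238)]
red 297 [[0.437, 0.257, 0.001], [0.501, 0.27, 0.043], [0.556, 0.307, 0.05]] [np.int64(391), np.int64(413), np.int64(147), np.int64(178)]
grn 123 [[0.381, -0.231, 0.0], [0.42, 0.098, 0.03], [0.497, 0.136, 0.064]] [np.int64(254), np.int64(353), np.int64(153), np.int64(204)]
side plate 4257 ((0.511641263961792, -0.023876190185546875), (0.18316423892974854, 0.6617297530174255), 6.54718542098999)
yel 1036 [[-0.065, -0.302, 0.054], [0.487, -0.105, 0.093], [0.589, 0.105, 0.614]] [np.int64(321), np.int64(614), np.int64(2), np.int64(297)]
red 706 [[0.435, 0.261, 0.015], [0.492, 0.283, 0.041], [0.552, 0.293, 0.046]] [np.int64(263), np.int64(309), np.int64(273), np.int64(300)]
grn 177 [[0.39, 0.06, -0.001], [0.405, 0.123, 0.02], [0.437, 0.128, 0.034]] [np.int64(339), np.int64(396), np.int64(158), np.int64(269)]
[[ 0.357  0.934 -0.008 -0.161]
 [ 0.801 -0.31  -0.512 -0.453]
 [-0.481  0.176 -0.859  1.781]
 [ 0.     0.     0.     1.   ]] [[-0.889 -0.457 -0.012  0.496]
 [-0.244  0.496 -0.833  0.227]
 [ 0.387 -0.738 -0.552  1.033]
 [ 0.     0.     0.     1.   ]]
```

View pics/scene1.png

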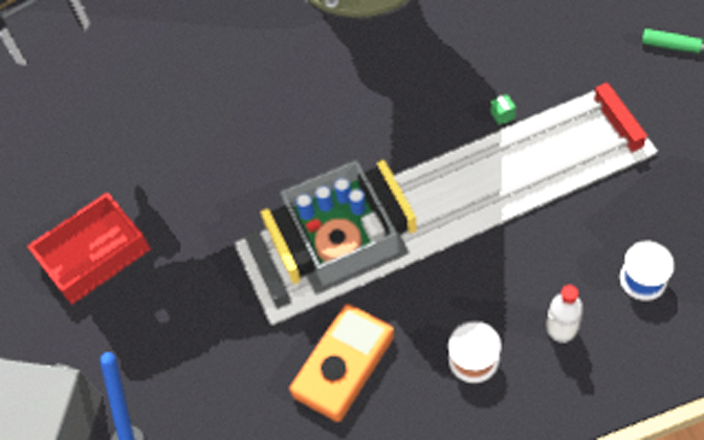

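View pics/side1.png

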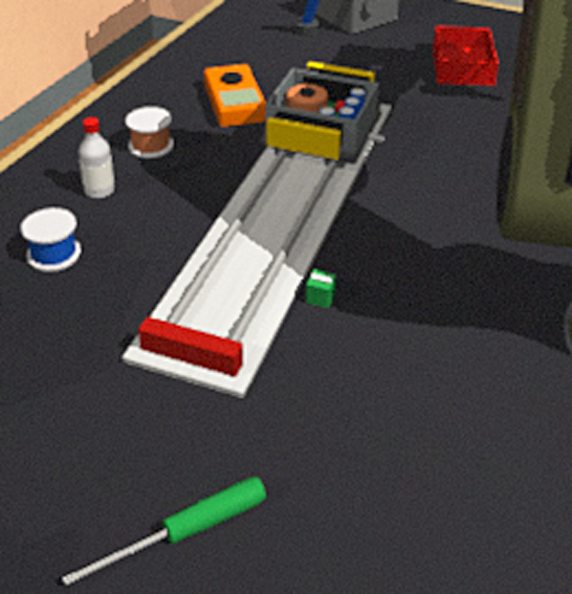

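Run:
```python
from h import *
s=lambda L,o:[(a/2.2+o[0]-.3,b/2.2+o[1]-.3) for a,b in L]
print(ray('scene',s([(238,240),(273,322),(656,152)],(120,110)),.01).round(4))
print(ray('side',s([(124,355),(243,393),(390,103)],(200,130)),.01).round(4))
A=ray('side',s([(150,322),(243,346)],(200,130)),.044);print('redtop far edge',A.round(4))
print('pointer side',ray('side',s([(382,138)],(200,130)),.04).round(4))
print('mark top ctr',ray('side',s([(322,275)],(200,130)),.034).round(4),ray('scene',s([(504,102)],(120,110)),.034).round(4))
# pad segmentation: fit lines
for n in ['scene','side']:
    z=np.load(n+'.npz'); im,d=z['im'],z['d']; P=pts(n,d,d>-1); v,u=np.nonzero(d>0); hsv=cv2.cvtColor(im,cv2.COLOR_RGB2HSV)[v,u]
    x,y,h=P.T
    yel=(abs(hsv[:,0].astype(int)-26)<6)&(hsv[:,1]>140)&(h>.08)&(h<.1)&(x>.45)&(x<.65)
    for lo,hi in [(-.35,-.2),(-.2,0)]:
        q=P[yel&(y>lo)&(y<hi)]
        if len(q)>10: f=np.polyfit(q[:,0],q[:,1],1); print(n,len(q),'slope',f[0].round(3),q.mean(0).round(4),np.percentile(q[:,0],[1,99]).round(3))
for n in ['scene','side']:
    z=np.load(n+'.npz'); im,d=z['im'],z['d']; P=pts(n,d,d>-1); v,u=np.nonzero(d>0);x,y,h=P.T
    q=P[(h>.094)&(h<.1)&(x>.45)&(x<.65)&(y>-.35)&(y<-.08)]; print(n,len(q),cv2.minAreaRect(q[:,:2].astype(np.float32)))
```

```text
[[ 0.4827 -0.3548  0.01  ]
 [ 0.633  -0.342   0.01  ]
 [ 0.567   0.3076  0.01  ]]
[[ 0.5671  0.3071  0.01  ]
 [ 0.4187  0.2955  0.01  ]
 [ 0.4899 -0.3675  0.01  ]]
redtop far edge [[0.5481 0.2769 0.044 ]
 [0.4354 0.2624 0.044 ]]
pointer side [[ 0.4492 -0.214   0.04  ]]
mark top ctr [[0.4086 0.1048 0.034 ]] [[0.4043 0.1121 0.034 ]]
scene 103 slope 0.118 [ 0.5498 -0.2971  0.093 ] [0.503 0.612]
scene 100 slope 0.088 [ 0.5388 -0.1162  0.094 ] [0.482 0.589]
side 82 slope 0.096 [ 0.5497 -0.2947  0.0923] [0.5   0.605]
side 214 slope 0.089 [ 0.5324 -0.1127  0.0894] [0.48  0.585]
scene 316 ((0.5455887913703918, -0.2066488265991211), (0.14550653100013733, 0.1927485167980194), 5.76531457901001)
side 181 ((0.543016254901886, -0.20258261263370514), (0.1417134702205658, 0.19500413537025452), 5.820399284362793)
```

>>> step_arm(deltas=[{"dp": [0.9,-0.1,0],"twist": 0.85},{"dp": [0.9,-0.1,0],"twist": 0.85},{"dp": [0.9,-0.1,0],"twist": 0.85},{"dp": [0.9,-0.1,0],"twist": 0.85},{"dp": [0.9,-0.3,0]},{"dp": [0.9,-0.3,0]}], gripper=-1)

```text
invalid input at $.deltas[4]: expected keys dp, twist
```

>>> step_arm(deltas=[{"dp": [0.9,-0.1,0],"twist": 0.85},{"dp": [0.9,-0.1,0],"twist": 0.85},{"dp": [0.9,-0.1,0],"twist": 0.85},{"dp": [0.9,-0.1,0],"twist": 0.85},{"dp": [0.9,-0.3,0],"twist": 0},{"dp": [0.9,-0.3,0],"twist": 0}], gripper=-1)

```text
time_s: 2.0
ee_pos: [0.3873, -0.437, 0.1813]
eef_rot: [3.142, -0.0, 0.098]
force: [0.8, -0.6, -0.4]
grip_width: 0.0498
grip_force: 0.0
```

```bash
cat >> h.py <<'E'
C=np.array([.525,-.0235]); yaw=.098; ux=np.array([np.cos(yaw),np.sin(yaw)]); uy=np.array([-np.sin(yaw),np.cos(yaw)])
def rl(p): p=np.asarray(p)[...,:2]-C; return np.stack([p@ux,p@uy],-1)
def me():
    o=ctrl.get_obs(); return o['time_s'],rl(o['ee_pos']).round(4),round(o['ee_pos'][2],4),np.round(o['eef_rot'],3),np.round(o['force'],2)
E
python3 -c "
from h import *
print(me()); print(rl([.4086,.1048]),rl([.4043,.1121]))
c=ctrl.get_calibration('wrist'); print(np.round(c['hand_eye'],3),c['fx'])"
```

```text
(2.0, array([-0.1775, -0.3981]), np.float64(0.1813), array([ 3.142, -0.   ,  0.098]), array([ 0.8 , -0.59, -0.43]))
[-0.10328821  0.13907335] [-0.10685332  0.14675905]
[[-0.001 -0.966 -0.259  0.075]
 [ 1.    -0.001  0.     0.001]
 [-0.    -0.259  0.966 -0.203]
 [ 0.     0.     0.     1.   ]] 286.4818257128891
```

>>> step_arm(deltas=[{"dp": [0.89,-0.38,0.55],"twist": 0},{"dp": [0.89,-0.38,0.6],"twist": 0},{"dp": [0.89,-0.38,0.6],"twist": 0},{"dp": [0.89,-0.38,0.6],"twist": 0},{"dp": [0.88,-0.38,0.6],"twist": 0},{"dp": [0,0,0],"twist": 0},{"dp": [0,0,0],"twist": 0}])

```text
time_s: 2.7
ee_pos: [0.5553, -0.3442, 0.0627]
eef_rot: [-3.141, 0.001, 0.1]
force: [-0.5, 0.5, 0.4]
grip_width: 0.0006
grip_force: 0.0
```

```bash
python3 -c "
from h import *
print(me()); 
im,d=ctrl.camera('wrist');cv2.imwrite('pics/w1.png',im[:,:,::-1])
im,d=ctrl.camera('side');cv2.imwrite('pics/s2.png',cv2.resize(im[130:310,240:440,::-1],None,fx=3,fy=3,interpolation=cv2.INTER_CUBIC))"
```

```text
(2.7, array([-0.0012, -0.3221]), np.float64(0.0627), array([-3.141e+00,  1.000e-03,  1.000e-01]), array([-0.54,  0.51,  0.4 ]))
```

View pics/w1.png

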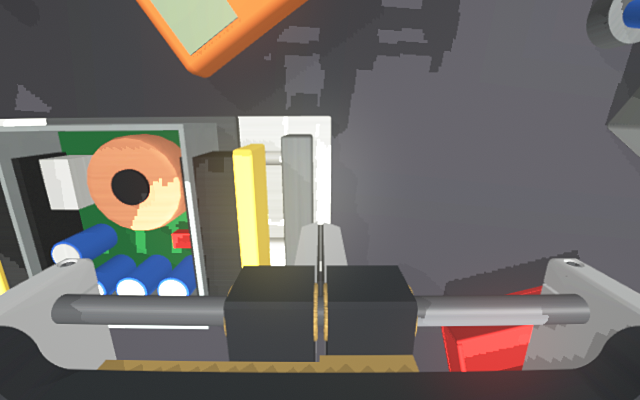

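View pics/s2.png

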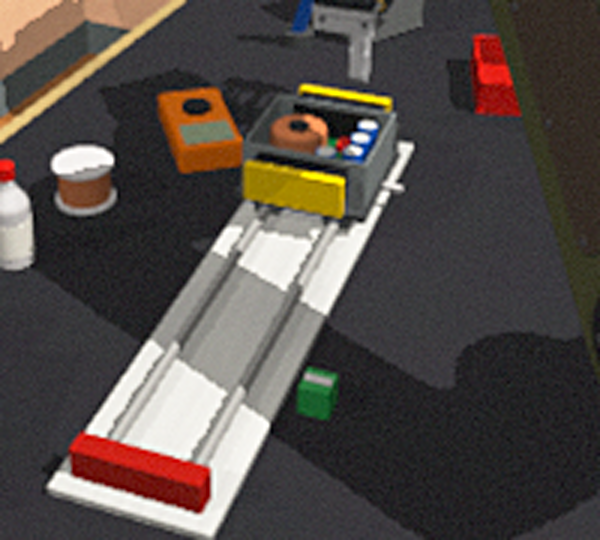

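>>> step_arm(deltas=[{"dp": [0,-0.1,0],"twist": 0},{"dp": [0,-0.1,0],"twist": 0},{"dp": [0,-0.1,0],"twist": 0},{"dp": [0,-0.1,0],"twist": 0},{"dp": [0,-0.1,0],"twist": 0},{"dp": [0,-0.1,0],"twist": 0},{"dp": [0,-0.1,0],"twist": 0},{"dp": [0,-0.1,0],"twist": 0},{"dp": [0,-0.1,0],"twist": 0},{"dp": [0,-0.1,0],"twist": 0},{"dp": [0,-0.1,0],"twist": 0},{"dp": [0,-0.1,0],"twist": 0}])

```text
time_s: 4.0
ee_pos: [0.5505, -0.2966, 0.0634]
eef_rot: [3.142, -0.0, 0.098]
force: [0.6, -0.3, -0.3]
grip_width: 0.0006
grip_force: 0.2
```

```bash
cat >> h.py <<'E'
def trol(n='side'):
    """trolley centre rail y via chassis network mask top surface + yellow front pad"""
    t=ctrl.get_obs()['time_s']; im,d=ctrl.camera(n); P=pts(n,d,d>-1); v,u=np.nonzero(d>0); hsv=cv2.cvtColor(im,cv2.COLOR_RGB2HSV)[v,u].astype(int)
    r=rl(P); z=P[:,2]; yel=(abs(hsv[:,0]-26)<6)&(hsv[:,1]>140)&(z>.045)&(z<.1)&(abs(r[:,0])<.07)&(abs(r[:,1])<.33)
    y=r[yel,1]; m=(y.min()+y.max())/2; f=y[y>m]; b=y[y<m]
    return t,len(f),np.median(f).round(4),len(b),np.median(b).round(4)
E
python3 -c "
from h import *
print(me()); print(trol())"
```

```text
(4.0, array([-0.0014, -0.2743]), np.float64(0.0634), array([ 3.142, -0.   ,  0.098]), array([ 0.59, -0.26, -0.26]))
(4.0, 467, np.float64(-0.0803), 65, np.float64(-0.257))
```

>>> step_arm(deltas=[{"dp": [0,-0.1,0],"twist": 0},{"dp": [0,-0.1,0],"twist": 0},{"dp": [0,-0.1,0],"twist": 0},{"dp": [0,-0.1,0],"twist": 0},{"dp": [0,-0.1,0],"twist": 0},{"dp": [0,-0.1,0],"twist": 0}])

```text
time_s: 4.65
ee_pos: [0.5481, -0.2726, 0.0633]
eef_rot: [-3.142, 0.0, 0.099]
force: [0.1, -0.2, -0.5]
grip_width: 0.0003
grip_force: 0.0
```

```bash
python3 -c "
from h import *
print(me()); print(trol());print(trol());print(trol())"
```

```text
(4.65, array([-0.0014, -0.2502]), np.float64(0.0633), array([-3.142,  0.   ,  0.099]), array([ 0.11, -0.17, -0.53]))
(4.65, 495, np.float64(-0.0407), 85, np.float64(-0.2261))
(4.7, 489, np.float64(-0.0371), 86, np.float64(-0.223))
(4.75, 486, np.float64(-0.0337), 88, np.float64(-0.2198))
```

>>> step_arm(deltas=[{"dp": [0,0,-0.95],"twist": 0},{"dp": [0,0,-0.95],"twist": 0},{"dp": [0,-1,0],"twist": 0},{"dp": [0,-1,0],"twist": 0},{"dp": [0,-1,0],"twist": 0},{"dp": [0,-1,0],"twist": 0},{"dp": [0,-1,0],"twist": 0},{"dp": [0,-1,0],"twist": 0},{"dp": [0,-1,0],"twist": 0},{"dp": [0,-1,0],"twist": 0},{"dp": [0,-1,0],"twist": 0},{"dp": [0,-1,0],"twist": 0}])

```text
time_s: 6.0
ee_pos: [0.5086, 0.1266, 0.1395]
eef_rot: [-3.142, -0.0, 0.098]
force: [0.8, 0.4, 0.7]
grip_width: 0.0002
grip_force: 0.0
```

```bash
python3 -c "
from h import *
print(me()); print(trol());print(trol('scene'))"
```

```text
(6.0, array([-0.0017,  0.1509]), np.float64(0.1395), array([-3.142, -0.   ,  0.098]), array([0.83, 0.45, 0.72]))
(6.0, 470, np.float64(0.0427), 88, np.float64(-0.1425))
(6.05, 108, np.float64(0.037), 52, np.float64(-0.1516))
```

>>> step_arm(deltas=[{"dp": [0,-0.7,0.2],"twist": 0},{"dp": [0,-0.7,0.5],"twist": 0},{"dp": [0,-0.7,0.6],"twist": 0},{"dp": [0,0,0.6],"twist": 0}])

```text
time_s: 6.5
ee_pos: [0.5005, 0.2105, 0.0626]
eef_rot: [-3.141, -0.001, 0.1]
force: [0.9, -0.9, -0.2]
grip_width: 0.0005
grip_force: 0.0
```

Run:
```python
from h import *
class F: pass
print(me()); print(trol())
n='side';z=np.load('side.npz');im,d=z['im'],z['d']
P=pts(n,d,d>-1); v,u=np.nonzero(d>0); hsv=cv2.cvtColor(im,cv2.COLOR_RGB2HSV)[v,u].astype(int)
r=rl(P); z=P[:,2]; yel=(abs(hsv[:,0]-26)<6)&(hsv[:,1]>140)&(z>.045)&(z<.1)&(abs(r[:,0])<.07)&(abs(r[:,1])<.33)
y=r[yel,1]; print('t0 front',np.median(y[y>-.18]),np.median(y[y<-.18]))
m=ctrl.cut_out('side','mark'); im,d=ctrl.camera('side')
for q in m[:2]:
    Q=pts(n,d,q['pixels']); R=rl(Q); print(q['conf'],np.percentile(R,[2,10,50,90,98],axis=0).round(3).tolist(), 'top',np.percentile(R[Q[:,2]>.03],[2,50,98],axis=0).round(4).tolist())
w=(im[...].min(2)>150)
print(trol())
```

```text
(6.5, array([-0.0015,  0.2353]), np.float64(0.0626), array([-3.141e+00, -1.000e-03,  1.000e-01]), array([ 0.91, -0.86, -0.18]))
(6.5, 418, np.float64(0.0699), 93, np.float64(-0.116))
t0 front -0.08573504281030014 -0.2720007821196884
0.64 [[-0.121, 0.135], [-0.12, 0.139], [-0.108, 0.158], [-0.096, 0.161], [-0.093, 0.162]] top [[-0.1194, 0.1341], [-0.1065, 0.1483], [-0.095, 0.1624]]
(6.65, 406, np.float64(0.078), 98, np.float64(-0.1075))
```

>>> step_arm(deltas=[{"dp": [0,0,0],"twist": 0},{"dp": [0,0,0],"twist": 0},{"dp": [0,0,0],"twist": 0},{"dp": [0,0,0],"twist": 0},{"dp": [0,0,0],"twist": 0},{"dp": [0,0,0],"twist": 0},{"dp": [0,0,0],"twist": 0},{"dp": [0,0,0],"twist": 0},{"dp": [0,0,0],"twist": 0},{"dp": [0,0,0],"twist": 0},{"dp": [0,0,0],"twist": 0},{"dp": [0,0,0],"twist": 0}])

```text
time_s: 7.9
ee_pos: [0.5006, 0.2087, 0.0633]
eef_rot: [-3.142, 0.0, 0.098]
force: [0.1, 0.5, 0.4]
grip_width: 0.0003
grip_force: 0.0
```

```bash
python3 -c "
from h import *
print(me()); print(trol());print(trol())"
```

```text
(7.9, array([-0.0016,  0.2335]), np.float64(0.0633), array([-3.142,  0.   ,  0.098]), array([0.1 , 0.51, 0.44]))
(7.9, 427, np.float64(0.1387), 98, np.float64(-0.0478))
(7.95, 425, np.float64(0.1408), 94, np.float64(-0.0447))
```

>>> step_arm(deltas=[{"dp": [0,0,0],"twist": 0},{"dp": [0,0,0],"twist": 0},{"dp": [0,0,0],"twist": 0},{"dp": [0,0,0],"twist": 0},{"dp": [0,0,0],"twist": 0},{"dp": [0,0,0],"twist": 0},{"dp": [0,0,0],"twist": 0},{"dp": [0,0,0],"twist": 0},{"dp": [0,0,0],"twist": 0},{"dp": [0,0,0],"twist": 0},{"dp": [0,0,0],"twist": 0},{"dp": [0,0,0],"twist": 0}])

```text
time_s: 9.2
ee_pos: [0.5006, 0.2087, 0.0634]
eef_rot: [-3.142, -0.0, 0.098]
force: [-0.0, 0.3, -0.4]
grip_width: 0.0005
grip_force: 0.0
```

```bash
python3 -c "
from h import *
print(me()); print(trol());print(trol())"
```

```text
(9.2, array([-0.0016,  0.2335]), np.float64(0.0634), array([-3.142, -0.   ,  0.098]), array([-0.04,  0.29, -0.39]))
(9.2, 369, np.float64(0.193), 88, np.float64(0.0068))
(9.25, 372, np.float64(0.1945), 94, np.float64(0.0095))
```

>>> step_arm(deltas=[{"dp": [0,0,0],"twist": 0},{"dp": [0,0,0],"twist": 0},{"dp": [0,0,0],"twist": 0},{"dp": [0,0,0],"twist": 0},{"dp": [0,-0.042,0],"twist": 0},{"dp": [0,-0.042,0],"twist": 0},{"dp": [0,-0.042,0],"twist": 0},{"dp": [0,-0.042,0],"twist": 0},{"dp": [0,-0.042,0],"twist": 0},{"dp": [0,-0.042,0],"twist": 0},{"dp": [0,-0.042,0],"twist": 0},{"dp": [0,-0.042,0],"twist": 0}])

```text
time_s: 10.5
ee_pos: [0.4992, 0.2222, 0.0634]
eef_rot: [3.142, -0.0, 0.098]
force: [0.1, -0.3, -0.7]
grip_width: 0.0004
grip_force: 0.0
```

>>> step_arm(deltas=[{"dp": [0,-0.042,0],"twist": 0},{"dp": [0,-0.042,0],"twist": 0},{"dp": [0,-0.042,0],"twist": 0},{"dp": [0,-0.042,0],"twist": 0},{"dp": [0,-0.042,0],"twist": 0},{"dp": [0,-0.042,0],"twist": 0}])

```text
time_s: 11.1
ee_pos: [0.4982, 0.2322, 0.0633]
eef_rot: [3.142, 0.0, 0.098]
force: [0.2, 0.4, -0.1]
grip_width: 0.0005
grip_force: 0.0
```

```bash
python3 -c "
from h import *
print(me()); print(trol());print(trol())"
```

```text
(11.1, array([-0.0016,  0.2571]), np.float64(0.0633), array([3.142, 0.   , 0.098]), array([ 0.22,  0.4 , -0.07]))
(11.1, 517, np.float64(0.2468), 95, np.float64(0.0629))
(11.15, 519, np.float64(0.2471), 96, np.float64(0.0632))
```

>>> step_arm(deltas=[{"dp": [0,0,0],"twist": 0},{"dp": [0,0,0],"twist": 0},{"dp": [0,-0.1,0],"twist": 0},{"dp": [0,-0.1,0],"twist": 0}])

```text
time_s: 11.6
ee_pos: [0.4975, 0.2403, 0.0634]
eef_rot: [-3.142, -0.0, 0.098]
force: [0.5, -0.3, 0.4]
grip_width: 0.0004
grip_force: 0.0
```

```bash
python3 -c "
from h import *
print(me()); print(trol());print(trol())
n='side';im,d=ctrl.camera(n);print(trol())
cv2.imwrite('pics/s3.png',cv2.resize(im[220:320,230:400,::-1],None,fx=4.5,fy=4.5,interpolation=cv2.INTER_CUBIC))"
```

```text
(11.6, array([-0.0016,  0.2652]), np.float64(0.0634), array([-3.142, -0.   ,  0.098]), array([ 0.49, -0.3 ,  0.38]))
(11.6, 466, np.float64(0.2476), 86, np.float64(0.0615))
(11.65, 461, np.float64(0.2475), 88, np.float64(0.0615))
(11.75, 465, np.float64(0.2473), 90, np.float64(0.0609))
```

View pics/s3.png

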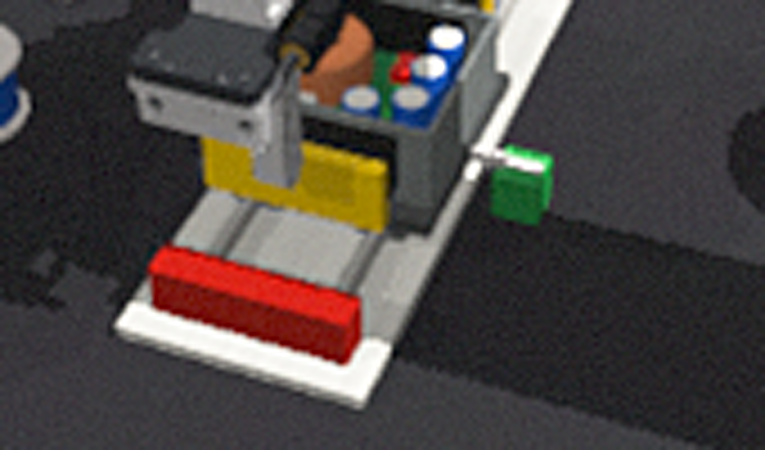

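>>> step_arm(deltas=[{"dp": [0,-0.5,-0.2],"twist": 0},{"dp": [0,-0.7,-0.6],"twist": 0},{"dp": [0,-0.7,-0.8],"twist": 0},{"dp": [0,-0.5,-1],"twist": 0},{"dp": [0,0,-1],"twist": 0}])

```text
time_s: 12.3
ee_pos: [0.4872, 0.3374, 0.2086]
eef_rot: [-3.142, 0.001, 0.101]
force: [-0.3, -0.2, -0.4]
grip_width: 0.0005
grip_force: 0.0
```

```bash
python3 -c "
from h import *
print(me()); print(trol())
n='side';im,d=ctrl.camera(n);print(trol())
cv2.imwrite('pics/s4.png',cv2.resize(im[230:290,320:380,::-1],None,fx=10,fy=10,interpolation=cv2.INTER_CUBIC))"
```

```text
(12.3, array([-0.0023,  0.3629]), np.float64(0.2086), array([-3.142e+00,  1.000e-03,  1.010e-01]), array([-0.31, -0.19, -0.36]))
(12.3, 644, np.float64(0.2456), 133, np.float64(0.0602))
(12.4, 651, np.float64(0.2455), 132, np.float64(0.0601))
```

View pics/s4.png

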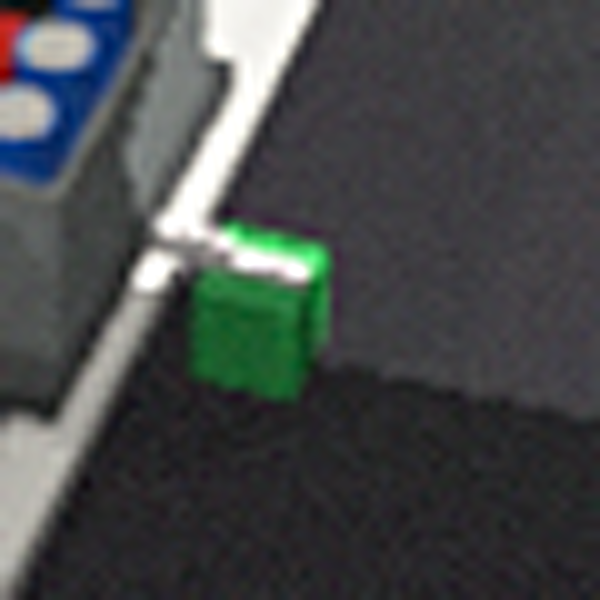

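```bash
python3 -c "
from h import *
f=lambda L:[(320+a/10-.45,230+b/10-.45) for a,b in L]
print('line',rl(ray('side',f([(305,269),(270,264)]),.034)))
print('top corners far-right, near-right',rl(ray('side',f([(328,245),(303,285),(232,228),(200,268)]),.034)))
print('ptr',rl(ray('side',f([(190,242),(215,246)]),.04)))
print(me()[0],trol())
c=ctrl.cut_out('side','mark'); im,d=ctrl.camera('side'); P=pts('side',d,c[0]['pixels']); print(c[0]['conf'],np.percentile(rl(P),[1,50,99],axis=0))
im,d=ctrl.camera('scene');cv2.imwrite('pics/c5.png',cv2.resize(im[135:185,315:375,::-1],None,fx=10,fy=10,interpolation=cv2.INTER_CUBIC))
print(trol())
"
```

```text
line [[-0.11547503  0.14199032]
 [-0.10604474  0.14342209]]
top corners far-right, near-right [[-0.11838019  0.13048642]
 [-0.11690132  0.14829685]
 [-0.09183434  0.13311417]
 [-0.0889067   0.15166393]]
ptr [[-0.08507671  0.14915654]
 [-0.09189108  0.1482997 ]]
12.45 (12.45, 650, np.float64(0.2455), 133, np.float64(0.06))
0.48 [[-0.12044918  0.13314367]
 [-0.10813539  0.15735989]
 [-0.09288223  0.16263733]]
(12.65, 646, np.float64(0.2452), 135, np.float64(0.0593))
```

View pics/c5.png

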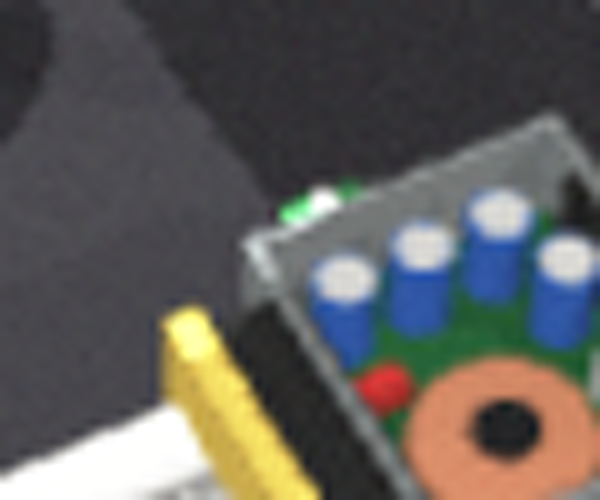

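>>> step_arm(deltas=[{"dp": [-0.8,0.65,0],"twist": 0},{"dp": [-0.8,0.65,0],"twist": 0},{"dp": [-0.8,0.65,0],"twist": 0},{"dp": [-0.8,0.65,0],"twist": 0},{"dp": [-0.8,0.65,0],"twist": 0},{"dp": [-0.8,0.65,0],"twist": 0},{"dp": [0,0,0],"twist": 0},{"dp": [0,0,0],"twist": 0},{"dp": [0,0,0],"twist": 0},{"dp": [0,0,0],"twist": 0}])

```text
time_s: 13.7
ee_pos: [0.3127, 0.1619, 0.207]
eef_rot: [3.141, 0.001, 0.099]
force: [-0.6, -0.4, -0.2]
grip_width: 0.0004
grip_force: 0.0
```

```bash
python3 -c "
from h import *
print(me()); print(trol()); np.set_printoptions(precision=5)
o=ctrl.get_obs(); im,d=ctrl.camera('wrist'); np.savez('w.npz',im=im,d=d,p=o['ee_pos'],r=o['eef_rot']);cv2.imwrite('pics/w6.png',im[:,:,::-1])
print(trol())"
```

```text
(13.7, array([-0.1931,  0.2053]), np.float64(0.207), array([3.141e+00, 1.000e-03, 9.900e-02]), array([-0.56, -0.41, -0.18]))
(13.7, 649, np.float64(0.2447), 136, np.float64(0.059))
(13.8, 648, np.float64(0.2447), 136, np.float64(0.0591))
```

View pics/w6.png

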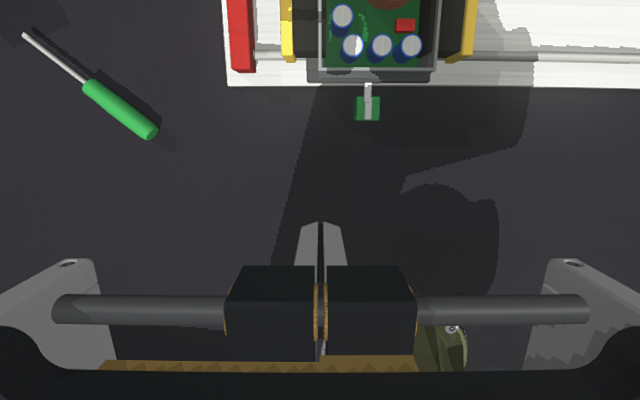

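>>> step_arm(deltas=[{"dp": [0,0,0],"twist": 0},{"dp": [0,0,0],"twist": 0},{"dp": [0,0,0],"twist": 0},{"dp": [0,0,0],"twist": 0},{"dp": [0,0,0],"twist": 0},{"dp": [0,0,0],"twist": 0},{"dp": [0,0,0],"twist": 0},{"dp": [0,0,0],"twist": 0},{"dp": [0,0,0],"twist": 0},{"dp": [0,0,0],"twist": 0},{"dp": [0,0,0],"twist": 0},{"dp": [0,0,0],"twist": 0}])

```text
time_s: 15.05
ee_pos: [0.3123, 0.1615, 0.2073]
eef_rot: [3.142, 0.0, 0.098]
force: [0.2, 0.1, -0.9]
grip_width: 0.0001
grip_force: 0.0
```

```bash
python3 -c "
from h import *
print(trol())
im,d=ctrl.camera('wrist'); g=im.min(2).astype(int)
for v in range(82,122,3): 
    w=np.nonzero(g[v,350:385]>110)[0]+350; G=np.nonzero((im[v,340:395,1].astype(int)-im[v,340:395,0]>30))[0]+340; print(v,w.min() if len(w) else 0,w.max() if len(w) else 0,G.min() if len(G) else 0,G.max() if len(G) else 0)
"
```

```text
(15.05, 651, np.float64(0.2448), 135, np.float64(0.0591))
82 364 370 0 0
85 364 371 0 0
88 364 370 0 0
91 364 370 0 0
94 364 370 0 0
97 364 370 356 379
100 364 371 356 379
103 365 371 356 379
106 365 370 355 379
109 365 370 355 378
112 365 370 355 378
115 364 370 354 378
118 365 370 354 378
121 0 0 0 0
```

```bash
python3 -c "
from station import ctrl
print(ctrl.hand_in())"
```

```text
the job is handed in; nothing more can be done
None
```

The trolley is at rest with its pointer opposite the green mark, within about 1 mm in the wrist camera. It held still for the 1.3 s I watched after taking the hand away, touched only on its yellow pads and never near the red stop, and I handed the job in at about 15 s.

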